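# Start the orange flange nut on the palette stand's stud

## Task

Fasten the round metal palette on its stand: set the loose orange flange nut on the stud in the middle of the palette, turn it backwards (anticlockwise from above) under light pressure until you feel its thread drop in, then turn it on clockwise until its flange lies fully home, flush on the palette, and let go. Work gently, without forcing the thread, and leave the jars, tubes and jar lid where they are.

Things in the scene. Friction and masses are not known exactly. Their poses are not given: they have to be found in the camera images.
- nut: Loose orange plastic hexagon flange nut, 36 mm tall, about 90 g, at first flat on the table, flange down. Origin: centre of its underside; z up along the bore, x square to one pair of flats. Bottom: round flange 66 mm across, 5 mm thick; above it, from 5 to 36 mm height, the hexagon, 50 mm across flats (they face 0, 60, 120 deg from x). Open bore 40 mm wide.
- nut_teeth (a point): Point on the nut's axis 7 mm above its underside, axes as nut, level with its three thread teeth: round, 4.4 mm thick, pointing inwards at 0, 120 and 240 deg from x, their tips on a circle of 28.8 mm diameter.
- stand: Fixed palette stand: a grey foot carrying a dark round steel palette 220 mm across with dabs of paint, top face 40 mm above the table. Origin: centre of the foot's underside, on the axis of the upright brass stud; z up. Its yaw says nothing about the thread.
- stud_foot (a point): Point on the stud's axis at the palette's top face. Height of the nut's underside above it: 16 mm with the teeth on top of the steel end stops, 12 mm on the crowns (flat upper ends of the threads), 3.3 mm when just dropped into the thread entries, 0 mm fully home. Axial play of the thread 1.5 mm, radial 1.3 mm.
- stud_tip (a point): Top of the fixed brass stud, on its axis, 46 mm above the palette. Core 26 mm across up to 32 mm above the palette, then a cone narrowing to 14 mm at the tip. Round the core a coarse right-hand three-start thread 37 mm across. How it is turned about the axis is different each time and not told by any listed pose: feel for it.
- stud_crown (a point): Point on the stud's axis, 17.1 mm above the palette, level with the crowns. Each third has, going anticlockwise from above: a steel end stop 4 mm high and 6 deg wide; a level crown, 84 deg; an open entry, 30 deg (a tooth takes 16 deg), closed by the next end stop. On the crowns a nut is blocked clockwise; anticlockwise, within 100 deg, it drops in. A tooth on a stop's edge: ease back.
- stud_entry (a point): Point on the stud's axis, 8.1 mm above the palette, level with the floors of the entries. A nut on the crowns drops 9 mm into them by its weight or a light push (a 4 mm drop is only from end stops to crowns). There it is blocked anticlockwise; clockwise it goes down under the crowns, 20 mm a turn: home 60 to 80 deg on, hard stop about 25 deg later.
- jar_red: Closed red paint jar with white cap, 60 mm across, 75 mm tall, loose bystander; origin centre of underside.
- jar_green: Closed green glass jar with metal cap, 64 mm across, 80 mm tall, loose bystander; origin centre of underside.
- jar_dark: Closed amber jar with black cap, 60 mm across, 70 mm tall, loose bystander; origin centre of underside.
- tube_blue: White paint tube with blue band, 110 x 34 x 16 mm, lying flat, loose bystander; origin centre of underside, x along it to the cap.
- tube_ochre: White paint tube with yellow band, 110 x 34 x 16 mm, lying flat, loose bystander; origin centre of underside, x along it to the cap.
- jar_lid: Black jar lid, 54 mm across, 12 mm tall, loose bystander; origin centre of underside.
Not all that is in view belongs to the job. What is meant by the nut is not green, and is the smaller of those in its own colour.

How it is judged:
By the outcome, as a careful person would: the job done as asked, in the order asked, and still so for the second after the job is handed in, with the robot touching nothing.
It also fails if it takes over 72 s, if anything falls off the work surface, if the arm or the gripper's body presses on something with over 40 N, if the wrist force passes 120 N, or if a joint passes its speed limit or range.

## Robot

A 7-joint arm with a two-finger parallel gripper is mounted at the origin on the work surface. World frame = base frame: x ahead of the robot, y to its left, z up, the work surface at z = 0. Lengths are in m, angles in rad, forces in N, time in s.
With the tool pointing down it reaches from about 0.425 to 0.95 m from the base axis. Payload 16.7 kg.
Tool frame: the origin (TCP) lies midway between the tips of the shut fingers; the grasp point (between the pads) lies 19 mm behind it; z points along the fingers, y is the line along which they close (so a half turn about z gives the same grasp; the last joint's range is limited). The gripper opens to 94 mm and grips with 3 to 60 N. Pads are 16 mm wide; open, the fingers measure 119 mm over their backs; the gripper's body (75 mm by 177 mm) begins 78 mm behind the grasp point.
Start: joints at [-1.47, 0.426, 0.074, 1.606, -0.034, 1.111, -0.067], TCP at [0.167, 0.654, 0.205] pointing down, gripper open.
Joint ranges: [-2.85, 2.85], [-0.5, 2.14], [-1.23, 1.37], [0.21, 2.46], [-1.02, 4.16], [0.16, 2.05], [-2.73, 2.73]. Speed limits (rad/s): [1.89, 1.89, 2.39, 2.39, 3.01, 3.01, 3.01].

## Interface

Orientations are given as a unit quaternion [x, y, z, w].
In Python, from cell import status, eyes, job gives the robot as it stands.
- The arm moves only by the tool send_rows, never from a script. Its argument "commands" is a list of rows, each an object with "dp": the shift along the tool's x, y, z as a fraction of full scale, a list of three; "rot": the turn, a rotation vector about the tool's x, y, z as a fraction of full scale, a list of three. A call has 1 to 5 rows; each row is the pose to reach, as a shift and turn from the pose commanded when the call began, along the tool's axes at that moment; what a row does not reach only later rows make up. Full scale, the value 1, is 0.3 m for a shift and 30 degrees for a turn. A row lasts 1/8 s, in which the tool goes at most 62.5 mm and 10.7 degrees, less where a joint would pass 70% of its speed; a pose out of reach is approached as far as the arm can. A call with a number of a shift or a turn outside -1 to 1 is refused whole. A call with a gripper value outside its range is refused whole. "fingers" is the opening, from -1 (shut) to 1 (fully open), set as the call begins (left out, the last holds). The fingers move at their own pace and stop on an object; "newtons" is the grip in N (left out, the last holds). Time passes only in rows, so rows that repeat a pose let the fingers close. It gives the time, the measured TCP pose, the force, the opening and the grip force at its end, in the units of the state.
- status.get_obs(): the state, without advancing time (a new reading comes with each control period).
- eyes.camera(name): name is "scene" or "top" or "wrist"; returns a dict with "img" (384x512x3 uint8, blue, green, red), "camera_matrix" (3x3 intrinsics, pixels), "k1" (the pictures are not rectified: a ray, as slopes to the right and down, at radius r is drawn at 1 + k1 r^2 times it, then the intrinsics apply), "T" (4x4, takes a point from camera to world coordinates). Camera axes: x right, y up, looking along -z (the intrinsics and any distortion apply to the point x, -y, -z); pixel columns grow to the right and rows downward; lengths in m; the calibration is good to about 2 mm. A picture is of the moment at which its call begins. There is no depth.
- job.hand_in(): hands the job in; it is judged then, once.
The state is a dict: "time_s": time; "qpos": joint angles; "joint_velocities": joint speeds; "joint_efforts": joint torques, N m; "tcp_pos": TCP position; "eef_rot": TCP orientation; "force": force on the tool from outside, world axes, zero at the start; "wrist_torque": the same for the moment, N m; "gripper_width": finger opening in m; "grip_force": force on a finger pad.
Only numpy, scipy, OpenCV 4.12 (cv2) and the standard library are available. Lean on these libraries where they do the work, as an engineer would, in place of code of your own. Each camera call takes 0.05 s, during which the arm holds its last target. There are 200 camera calls.

## Working session

There is one attempt and no reset: what is moved stays moved. The work goes in short steps, Python scripts to look and compute and a tool call to move; the robot and the scene stay as the last step left them, time stands still between calls to the robot, and variables do not carry over. Pictures are saved under pics/ and viewed, at most 10 in all, crops included, and the job is handed in when it is done.

Besides the shell and the picture viewer there is one more tool, called after ">>>" as name(argument=value, ...) on one line, values as JSON. send_rows: Moves the arm, as the interface text tells. Its arguments: {"type":"object","properties":{"commands":{"type":"array","items":{"type":"object","properties":{"dp":{"type":"array","items":{"type":"number"}},"rot":{"type":"array","items":{"type":"number"}}}}},"fingers":{"type":"number"},"newtons":{"type":"number"}},"required":["commands"]}

```bash
mkdir -p pics; ls; python3 - <<'E'
from cell import status,eyes
import cv2,numpy as np
o=status.get_obs()
print({k:np.round(v,3).tolist() for k,v in o.items()})
ims=[]
for n in("scene","top"):
    c=eyes.camera(n);cv2.imwrite(f"pics/{n}0.png",c["img"]);print(n,c["camera_matrix"].tolist(),c["k1"],np.round(c["T"],3).tolist())
E
```

```text
pics
{'time_s': 0.0, 'qpos': [-1.471, 0.427, 0.074, 1.607, -0.034, 1.111, -0.067], 'joint_velocities': [0.001, 0.001, -0.002, 0.0, 0.001, 0.001, -0.001], 'joint_efforts': [-0.002, -93.581, 3.666, -45.42, -0.049, 0.02, 0.0], 'tcp_pos': [0.167, 0.654, 0.205], 'eef_rot': [0.125, 0.992, -0.001, -0.0], 'force': [0.12, 0.472, 0.954], 'wrist_torque': [0.018, -0.006, -0.005], 'grip_force': 0.0, 'gripper_width': 0.094}
scene [[462.8951077650872, 0.0, 254.69374380641972], [0.0, 462.8951077650872, 189.3376621614002], [0.0, 0.0, 1.0]] -0.03894647377202245 [[0.819, -0.438, 0.37, 0.969], [0.573, 0.618, -0.538, -0.664], [0.007, 0.653, 0.757, 0.88], [0.0, 0.0, 0.0, 1.0]]
top [[384.13506275806003, 0.0, 251.27386716081992], [0.0, 384.13506275806003, 199.61062643671679], [0.0, 0.0, 1.0]] 0.014873682588980912 [[-0.019, 0.985, -0.172, 0.462], [-1.0, -0.019, 0.001, -0.094], [-0.002, 0.172, 0.985, 0.883], [0.0, 0.0, 0.0, 1.0]]
```

View pics/top0.png

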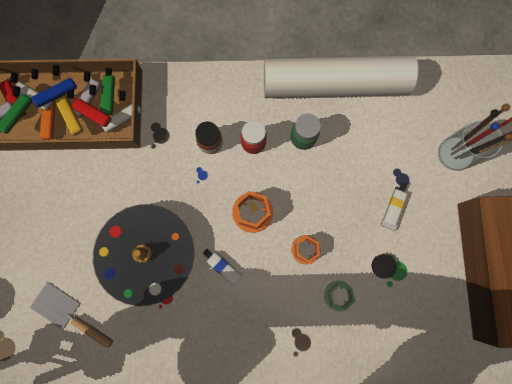

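View pics/scene0.png

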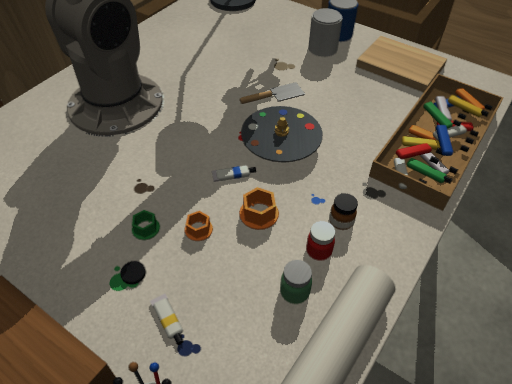

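The top view shows the small orange nut at about (306,250), the larger decoy at (252,212), and the stand with its stud at about (143,254). The scene view shows the nut at (198,226) and the stud at (282,128). I'll do a coarse measurement first.

```bash
cat > h.py <<'E'
import cv2,numpy as np
from cell import status,eyes
from scipy.spatial.transform import Rotation as R
def cast(c,px,z):
    K=c["camera_matrix"];T=np.array(c["T"]);k=c["k1"]
    px=np.atleast_2d(px).astype(float)
    d=np.c_[(px[:,0]-K[0][2])/K[0][0],(px[:,1]-K[1][2])/K[1][1]]
    u=d.copy()
    for _ in range(20): u=d/(1+k*(u**2).sum(1,keepdims=True))
    r=np.c_[u[:,0],-u[:,1],-np.ones(len(u))]@T[:3,:3].T
    s=(z-T[2,3])/r[:,2]
    return T[:3,3]+r*s[:,None]
def proj(c,P):
    K=c["camera_matrix"];T=np.array(c["T"])
    p=(np.atleast_2d(P)-T[:3,3])@T[:3,:3]
    u=np.c_[p[:,0]/-p[:,2],-p[:,1]/-p[:,2]]
    u=u*(1+c["k1"]*(u**2).sum(1,keepdims=True))
    return np.c_[u[:,0]*K[0][0]+K[0][2],u[:,1]*K[1][1]+K[1][2]]
def orange(im):
    h=cv2.cvtColor(im,cv2.COLOR_BGR2HSV)
    return cv2.inRange(h,(4,140,60),(18,255,255))
def circ(xy):
    A=np.c_[2*xy,np.ones(len(xy))];s=np.linalg.lstsq(A,(xy**2).sum(1),rcond=None)[0]
    return s[:2],np.sqrt(s[2]+s[0]**2+s[1]**2)
def st():
    o=status.get_obs();q=R.from_quat(o["eef_rot"]).as_matrix()
    print("t",round(o["time_s"],2),"tcp",np.round(o["tcp_pos"],4),"F",np.round(o["force"],1),"w",round(o["gripper_width"],4),"g",round(o["grip_force"],1))
    print("tool x",np.round(q[:,0],3),"y",np.round(q[:,1],3),"z",np.round(q[:,2],3),"q",np.round(o["qpos"],3))
    return o,q
def todp(target):
    o,q=st();print("dp",np.round(q.T@(np.array(target)-o["tcp_pos"])/0.3,4))
E
python3 - <<'E'
from h import *
for n,seed in(("top",(306,250)),("scene",(198,226))):
    c=eyes.camera(n);m=orange(c["img"])
    cs,_=cv2.findContours(m,cv2.RETR_EXTERNAL,cv2.CHAIN_APPROX_NONE)
    for k in cs:
        if cv2.contourArea(k)>150:
            print(n,cv2.contourArea(k),cast(c,k[:,0].mean(0),0.015).round(3),[np.round(x,3) for x in circ(cast(c,k[:,0],0.005)[:,:2])])
c=eyes.camera("top");h=cv2.cvtColor(c["img"],cv2.COLOR_BGR2HSV)
m=cv2.inRange(h[...,2],0,95);m[:200]=0;m[:,210:]=0;m[:, :90]=0
m=cv2.morphologyEx(m,cv2.MORPH_OPEN,np.ones((9,9)))
cs,_=cv2.findContours(m,cv2.RETR_EXTERNAL,cv2.CHAIN_APPROX_NONE);k=max(cs,key=cv2.contourArea)
print("pal",circ(cast(c,k[:,0],0.04)[:,:2]))
for n in("top","scene"):
    c=eyes.camera(n);h=cv2.cvtColor(c["img"],cv2.COLOR_BGR2HSV)
    x,y=(143,254) if n=="top" else (282,128)
    m=cv2.inRange(h,(8,80,40),(32,255,255));mm=np.zeros_like(m);mm[y-16:y+16,x-16:x+16]=m[y-16:y+16,x-16:x+16]
    p=cv2.findNonZero(mm)[:,0];print(n,p.min(0),p.max(0),p.mean(0),"mid",cast(c,p.mean(0),0.065))
    cr=cv2.resize(c["img"][y-40:y+40,x-50:x+50],None,fx=4,fy=4,interpolation=cv2.INTER_CUBIC)
    cv2.imwrite(f"pics/st_{n}.png",cr)
cv2.imwrite("pics/st.png",np.vstack([cv2.imread("pics/st_top.png"),cv2.imread("pics/st_scene.png")])[:600*2:1][: ,:][::1])
st()
E
```

```text
top 153.0 [[0.498 0.152 0.015]] [array([0.497, 0.156]), np.float64(0.017)]
top 597.5 [[ 0.497 -0.214  0.015]] [array([ 0.498, -0.216]), np.float64(0.031)]
top 3982.5 [[ 0.471 -0.626  0.015]] [array([ 0.472, -0.66 ]), np.float64(0.106)]
top 1219.5 [[ 0.585 -0.096  0.015]] [array([ 0.587, -0.097]), np.float64(0.046)]
top 4848.5 [[0.873 0.322 0.015]] [array([0.864, 0.337]), np.float64(0.123)]
scene 6089.0 [[ 0.418 -0.615  0.015]] [array([ 0.419, -0.589]), np.float64(0.106)]
scene 587.0 [[ 0.503 -0.216  0.015]] [array([ 0.497, -0.21 ]), np.float64(0.036)]
scene 1164.5 [[ 0.589 -0.091  0.015]] [array([ 0.582, -0.085]), np.float64(0.053)]
scene 195.0 [[0.804 0.391 0.015]] [array([0.803, 0.405]), np.float64(0.029)]
scene 201.0 [[0.869 0.626 0.015]] [array([0.869, 0.647]), np.float64(0.038)]
pal (array([0.49400438, 0.13528434]), np.float64(0.10386919359984732))
top [132 245] [151 262] [141.43661972 253.50704225] mid [[0.49384303 0.13855776 0.065     ]]
scene [275 114] [297 136] [281.74299065 127.18224299] mid [[0.50442537 0.13464393 0.065     ]]
t 0.35 tcp [0.1669 0.6539 0.2053] F [ 0.1 -0.2 -0. ] w 0.0941 g 0.0
tool x [-0.969  0.247  0.   ] y [ 0.247  0.969 -0.   ] z [-0. -0. -1.] q [-1.47   0.426  0.074  1.606 -0.034  1.111 -0.067]
```

Coarse positions agree across both views: nut at about (0.498, -0.214), palette radius about 0.104–0.11 at about (0.495, 0.137). I'm moving over the nut, keeping clear of the base.

>>> send_rows(commands=[{"dp":[-0.88,-0.306,-0.15],"rot":[0,0,0]},{"dp":[-0.88,-0.306,-0.15],"rot":[0,0,0]},{"dp":[-0.88,-0.306,-0.15],"rot":[0,0,0]},{"dp":[-0.88,-0.306,-0.15],"rot":[0,0,0]},{"dp":[-0.88,-0.306,-0.15],"rot":[0,0,0]}], fingers=1)

```text
time_s: 0.98
tcp_pos: [0.4032, 0.4973, 0.2513]
eef_rot: [0.126, 0.992, 0.0, 0.001]
force: [0.3, 0.3, -0.3]
gripper_width: 0.094
grip_force: 0.0
```

>>> send_rows(commands=[{"dp":[-0.545,-0.79,0],"rot":[0,0,0]},{"dp":[-0.545,-0.79,0],"rot":[0,0,0]},{"dp":[-0.545,-0.79,0],"rot":[0,0,0]},{"dp":[-0.545,-0.79,0],"rot":[0,0,0]},{"dp":[-0.545,-0.79,0],"rot":[0,0,0]}])

```text
time_s: 1.6
tcp_pos: [0.5007, 0.2265, 0.2508]
eef_rot: [0.126, 0.992, 0.0, 0.0]
force: [-0.6, 0.7, 0.3]
gripper_width: 0.094
grip_force: 0.0
```

```bash
python3 - <<'E'
from h import *
st();c=eyes.camera("wrist");cv2.imwrite("pics/w1.png",c["img"]);print(c["camera_matrix"],c["k1"],np.array(c["T"]).round(3),proj(c,[.495,.137,.086]))
E
```

```text
t 1.6 tcp [0.5007 0.2265 0.2508] F [-0.6  0.7  0.3] w 0.094 g 0.0
tool x [-0.968  0.25  -0.   ] y [0.25  0.968 0.   ] z [ 0.001  0.    -1.   ] q [-0.807  0.181  0.305  1.85  -0.06   1.119  0.837]
[[278.54169479   0.         254.8907142 ]
 [  0.         278.54169479 193.88941832]
 [  0.           0.           1.        ]] 0.004417994321708313 [[ 0.25  -0.928 -0.276  0.42 ]
 [ 0.968  0.24   0.07   0.247]
 [ 0.001 -0.285  0.958  0.429]
 [ 0.     0.     0.     1.   ]] [[185.89313657 192.3496637 ]]
```

View pics/w1.png

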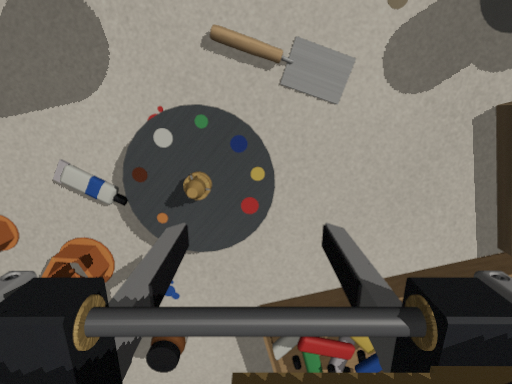

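The palette is fully visible (centre about (198,178)), with the stud base at (198,186) and its tip at about (190,190). I'll fit the palette rim and move on to the nut.

```bash
cat > stand.py <<'E'
from h import *
c=eyes.camera("wrist");im=c["img"]
px=proj(c,[.495,.137,.04])[0]
# radial edge search along rays cast in the palette plane
g=cv2.GaussianBlur(cv2.cvtColor(im,cv2.COLOR_BGR2GRAY),(3,3),0).astype(float)
cen=np.array([.495,.137])
for it in range(3):
    pts=[]
    for a in np.linspace(0,2*np.pi,180,endpoint=False):
        rr=np.arange(.100,.120,.0004);P=np.c_[cen[0]+rr*np.cos(a),cen[1]+rr*np.sin(a),0*rr+.04]
        u=proj(c,P)
        v=cv2.remap(g.astype(np.float32),u[:,0].astype(np.float32)[None],u[:,1].astype(np.float32)[None],cv2.INTER_LINEAR)[0]
        d=np.diff(cv2.blur(v[None],(5,1))[0]);i=d.argmax()
        if d[i]>2 and u[i,1]<240 and 0<i<len(d)-1: pts.append(P[i,:2])
    pts=np.array(pts)
    for _ in range(4):
        cen,r=circ(pts);e=np.abs(np.linalg.norm(pts-cen,axis=1)-r);pts=pts[e<max(.0015,np.median(e)*2.5)]
    print(cen,r,len(pts))
h=cv2.cvtColor(im,cv2.COLOR_BGR2HSV)
m=cv2.inRange(h,(10,90,40),(30,255,255));u,v=proj(c,[*cen,.06])[0].astype(int)
q=np.zeros_like(m);q[v-25:v+25,u-25:u+25]=m[v-25:v+25,u-25:u+25]
p=cv2.findNonZero(q)[:,0];print("brass",p.min(0),p.max(0),"pred base",proj(c,[*cen,.04]),"tip",proj(c,[*cen,.086]))
E
python3 stand.py
```

```text
[0.49698005 0.14338888] 0.10942358311455816 81
[0.49688902 0.14417457] 0.10881764055017563 115
[0.4969784  0.14427017] 0.10877301210485348 127
brass [186 170] [214 198] pred base [[201.27311277 181.84299204]] tip [[194.66114744 190.61917347]]
```

>>> send_rows(commands=[{"dp":[-0.2,-0.81,0],"rot":[0,0,0]},{"dp":[-0.2,-0.81,0],"rot":[0,0,0]},{"dp":[-0.2,-0.81,0],"rot":[0,0,0]},{"dp":[-0.2,-0.81,0],"rot":[0,0,0]},{"dp":[-0.2,-0.81,0],"rot":[0,0,0]}])

```text
time_s: 2.33
tcp_pos: [0.4976, -0.0244, 0.2509]
eef_rot: [0.128, 0.992, -0.0, 0.0]
force: [0.7, -0.2, -0.7]
gripper_width: 0.0939
grip_force: 0.0
```

>>> send_rows(commands=[{"dp":[-0.1,-0.4,0],"rot":[0,0,0]},{"dp":[-0.1,-0.4,0],"rot":[0,0,0]},{"dp":[-0.1,-0.4,0],"rot":[0,0,0]},{"dp":[-0.1,-0.4,0],"rot":[0,0,0]}])

```text
time_s: 2.82
tcp_pos: [0.4976, -0.1429, 0.2503]
eef_rot: [0.124, 0.992, 0.0, -0.0]
force: [0.7, 0.0, -0.4]
gripper_width: 0.0939
grip_force: 0.0
```

```bash
python3 - <<'E'
from h import *
st();c=eyes.camera("wrist");cv2.imwrite("pics/w2.png",c["img"]);print(proj(c,[.498,-.215,.015]))
E
```

```text
t 2.83 tcp [ 0.4976 -0.1429  0.2503] F [ 0.7  0.  -0.4] w 0.0939 g 0.0
tool x [-0.969  0.246  0.   ] y [0.246 0.969 0.   ] z [-0.  0. -1.] q [-0.372  0.13   0.586  1.927 -0.08   1.108  1.569]
[[208.87134785 180.3447138 ]]
```

View pics/w2.png

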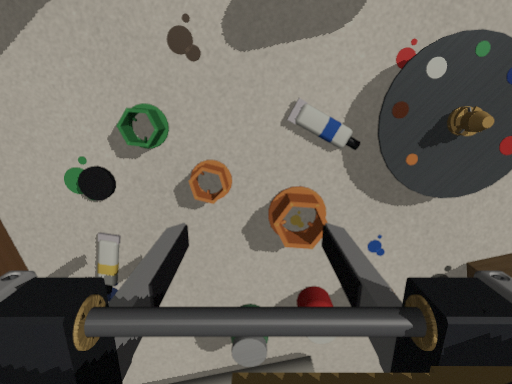

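The nut is at about (211,181), the decoy at (297,218), and the stand at (465,120). I'll get closer, above the nut.

>>> send_rows(commands=[{"dp":[-0.06,-0.234,0.25],"rot":[0,0,0]},{"dp":[-0.06,-0.234,0.25],"rot":[0,0,0]},{"dp":[-0.06,-0.234,0.25],"rot":[0,0,0]},{"dp":[-0.06,-0.234,0.25],"rot":[0,0,0]}])

```text
time_s: 3.38
tcp_pos: [0.4981, -0.2152, 0.1758]
eef_rot: [0.124, 0.992, 0.0, 0.0]
force: [-0.2, 0.9, -0.5]
gripper_width: 0.0938
grip_force: 0.0
```

```bash
python3 - <<'E'
from h import *
st();c=eyes.camera("wrist");im=c["img"];u,v=proj(c,[.498,-.215,.02])[0].astype(int);print(u,v)
y0=max(v-60,0);x0=u-70
cr=cv2.resize(im[y0:y0+120,x0:x0+140],None,fx=5,fy=5,interpolation=cv2.INTER_CUBIC);print(x0,y0)
cv2.imwrite("pics/w3.png",cr);cv2.imwrite("pics/w3full.png",im)
m=orange(im);cs,_=cv2.findContours(m,cv2.RETR_EXTERNAL,cv2.CHAIN_APPROX_NONE)
for k in cs:
    if cv2.contourArea(k)>300:
        h=cv2.convexHull(k)[:,0];print(cv2.contourArea(k),k[:,0].min(0),k[:,0].max(0),[circ(cast(c,k[:,0],z)[:,:2]) for z in(.003,)])
E
```

```text
t 3.38 tcp [ 0.4981 -0.2152  0.1758] F [-0.2  0.9 -0.5] w 0.0938 g 0.0
tool x [-0.969  0.245 -0.   ] y [0.245 0.969 0.   ] z [ 0.  0. -1.] q [-0.226  0.274  0.618  1.963 -0.193  0.962  1.807]
254 181
184 121
415.0 [  0 230] [ 22 275] [(array([ 0.5175279 , -0.58291841]), np.float64(0.022797091124626294))]
2756.0 [323 188] [404 263] [(array([ 0.59958415, -0.08908547]), np.float64(0.044726965282560184))]
1929.5 [231 156] [280 208] [(array([ 0.50273978, -0.21542487]), np.float64(0.03272057588679494))]
```

View pics/w3.png

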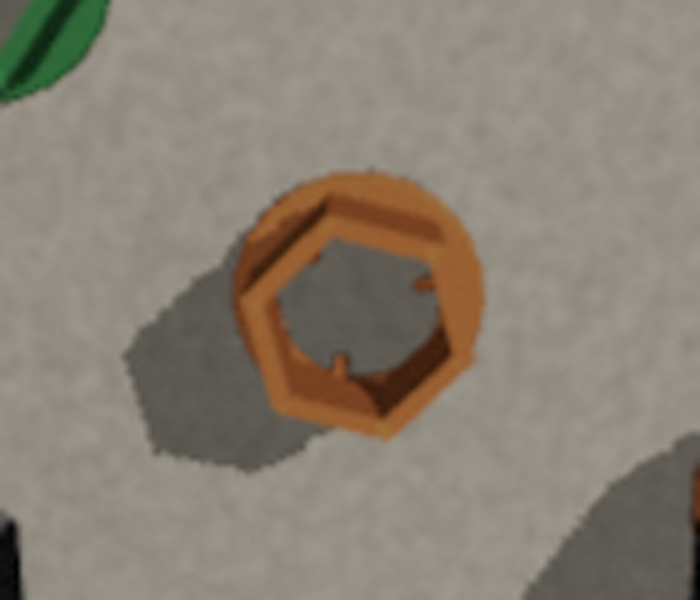

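The nut is clear: top-hexagon corners at about (243,300), (333,213), (443,243), (473,357), (387,437) and (275,412) in the crop, and three teeth.

```bash
python3 - <<'E'
from h import *
o,q=st();c=eyes.camera("wrist")
v=np.array([(243,300),(333,213),(443,243),(473,357),(387,437),(275,412)])/5+[184-.4,121-.4]
P=cast(c,v,.036)[:,:2];cen=P.mean(0);d=P-cen
print("c",cen,circ(P),"r",np.linalg.norm(d,axis=1),"ang",np.degrees(np.arctan2(d[:,1],d[:,0])))
a=np.arctan2(d[:,1],d[:,0]);va=np.degrees(np.angle(np.mean(np.exp(6j*a)))/6)%60
print("vertex",va,"flat normals",(va+30)%60,"tool y",np.degrees(np.arctan2(q[1,1],q[0,1])))
t=np.array([(315,257),(425,283),(340,365)])/5+[184-.4,121-.4]
T=cast(c,t,.007)[:,:2];print("teeth",np.degrees(np.arctan2(*(T-cen).T[::-1])),circ(T))
E
```

```text
t 3.42 tcp [ 0.4983 -0.2151  0.1761] F [-0.7  0.4  0.7] w 0.0937 g 0.0
tool x [-0.97   0.245 -0.001] y [0.245 0.97  0.001] z [ 0.001  0.    -1.   ] q [-0.227  0.274  0.618  1.962 -0.193  0.962  1.807]
c [ 0.50069356 -0.21466849] (array([ 0.50073026, -0.21488964]), np.float64(0.028337039567018905)) r [0.02816423 0.0282699  0.02836928 0.02808152 0.028078   0.02904226] ang [-1.18441572e+02  1.78107660e+02  1.22290443e+02  6.12818417e+01
 -1.28639500e-01 -5.83203558e+01]
vertex 0.8030463030406216 flat normals 30.80304630304062 tool y 75.81347252796147
teeth [-149.02556662   89.86104963  -29.49820877] (array([ 0.50222683, -0.21426738]), np.float64(0.0171816803008955))
```

>>> send_rows(commands=[{"dp":[-0.01,0.003,0],"rot":[0,0,0.35]},{"dp":[-0.01,0.003,0],"rot":[0,0,0.7]},{"dp":[-0.01,0.003,0],"rot":[0,0,1]},{"dp":[-0.01,0.003,0],"rot":[0,0,1]}])

```text
time_s: 3.98
tcp_pos: [0.5012, -0.2155, 0.1761]
eef_rot: [0.376, 0.927, 0.0, 0.0]
force: [-0.1, 0.9, 0.0]
gripper_width: 0.0938
grip_force: 0.0
```

>>> send_rows(commands=[{"dp":[0,0,0.1],"rot":[0,0,0.3]},{"dp":[0,0,0.2],"rot":[0,0,0.5]},{"dp":[0,0,0.3],"rot":[0,0,0.5]},{"dp":[0,0,0.3],"rot":[0,0,0.5]}])

```text
time_s: 4.47
tcp_pos: [0.4997, -0.2158, 0.0845]
eef_rot: [0.493, 0.87, -0.0, -0.001]
force: [0.3, -1.1, -0.1]
gripper_width: 0.0939
grip_force: 0.0
```

```bash
python3 - <<'E'
from h import *
todp([.5012,-.2148,.0095])
o,q=st();print(np.degrees(np.arctan2(q[1,1],q[0,1])))
c=eyes.camera("wrist");m=orange(c["img"]);cs,_=cv2.findContours(m,cv2.RETR_EXTERNAL,cv2.CHAIN_APPROX_NONE)
cv2.imwrite("pics/w4.png",c["img"])
for k in cs:
    if cv2.contourArea(k)>300:
        print(cv2.contourArea(k),k[:,0].min(0),k[:,0].max(0),proj(c,[.5012,-.2148,.036]),proj(c,[.5012,-.2148,.0]))
E
```

```text
t 4.47 tcp [ 0.4997 -0.2158  0.0845] F [ 0.3 -1.1 -0.1] w 0.0939 g 0.0
tool x [-0.514  0.858  0.002] y [ 0.858  0.514 -0.002] z [-0.003  0.001 -1.   ] q [-0.267  0.444  0.702  2.036 -0.397  0.8    1.21 ]
dp [-0.0004  0.0066  0.2498]
t 4.47 tcp [ 0.4997 -0.2158  0.0845] F [ 0.3 -1.1 -0.1] w 0.0939 g 0.0
tool x [-0.514  0.858  0.002] y [ 0.858  0.514 -0.002] z [-0.003  0.001 -1.   ] q [-0.267  0.444  0.702  2.036 -0.397  0.8    1.21 ]
30.920989274704162
3595.0 [224 168] [289 240] [[256.67482916 211.62816496]] [[256.52065832 199.1407393 ]]
11386.5 [354  88] [488 198] [[256.67482916 211.62816496]] [[256.52065832 199.1407393 ]]
```

View pics/w4.png

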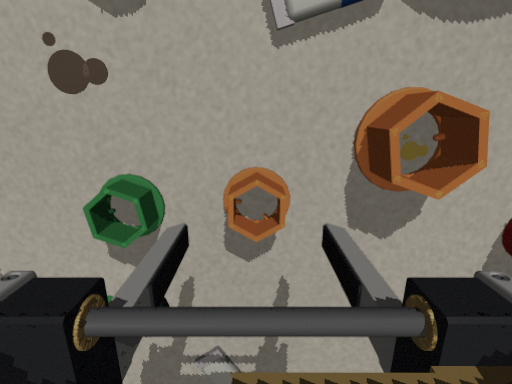

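The hexagon is centred at (256,211) as predicted, with flats facing the fingers. I'll descend and grip.

>>> send_rows(commands=[{"dp":[0,0.0066,0.12],"rot":[0,0,0]},{"dp":[0,0.0066,0.22],"rot":[0,0,0]},{"dp":[0,0.0066,0.25],"rot":[0,0,0]},{"dp":[0,0.0066,0.25],"rot":[0,0,0]},{"dp":[0,0.0066,0.25],"rot":[0,0,0]}])

```text
time_s: 5.15
tcp_pos: [0.503, -0.2159, 0.0119]
eef_rot: [0.495, 0.869, 0.0, 0.001]
force: [0.5, -0.5, 0.1]
gripper_width: 0.0935
grip_force: 0.0
```

>>> send_rows(commands=[{"dp":[0,0,0],"rot":[0,0,0]},{"dp":[0,0,0],"rot":[0,0,0]},{"dp":[0,0,0],"rot":[0,0,0]},{"dp":[0,0,0],"rot":[0,0,0]},{"dp":[0,0,0],"rot":[0,0,0]}], fingers=-0.2, newtons=15)

```text
time_s: 5.78
tcp_pos: [0.5021, -0.2156, 0.0105]
eef_rot: [0.495, 0.869, -0.0, -0.0]
force: [0.9, -0.8, 1.0]
gripper_width: 0.0495
grip_force: 15.0
```

```bash
python3 -c "
from h import *
st()"
```

```text
t 5.78 tcp [ 0.5021 -0.2156  0.0105] F [ 0.9 -0.8  1. ] w 0.0495 g 15.0
tool x [-0.51  0.86  0.  ] y [ 0.86  0.51 -0.  ] z [-0. -0. -1.] q [-0.183  0.558  0.603  2.069 -0.51   0.663  1.296]
```

Gripped (width 49.5 mm). I'll lift and carry towards the stand, stopping short for another look at the stud.

>>> send_rows(commands=[{"dp":[0,0,-0.15],"rot":[0,0,0]},{"dp":[0,0,-0.3],"rot":[0,0,0]},{"dp":[0,0,-0.45],"rot":[0,0,0]},{"dp":[0,0,-0.6],"rot":[0,0,0]},{"dp":[0,0,-0.65],"rot":[0,0,0]}], newtons=20)

```text
time_s: 6.4
tcp_pos: [0.5029, -0.2159, 0.2077]
eef_rot: [0.495, 0.869, 0.001, 0.001]
force: [-0.2, 0.9, -1.4]
gripper_width: 0.0499
grip_force: 20.0
```

>>> send_rows(commands=[{"dp":[0.16,0.09,0],"rot":[0,0,0]},{"dp":[0.32,0.18,0],"rot":[0,0,0]},{"dp":[0.48,0.28,0],"rot":[0,0,0]},{"dp":[0.64,0.38,0],"rot":[0,0,0]},{"dp":[0.64,0.38,0],"rot":[0,0,0]}])

```text
time_s: 7.02
tcp_pos: [0.5018, 0.0121, 0.2046]
eef_rot: [0.492, 0.871, -0.0, -0.001]
force: [-0.3, -0.6, -1.2]
gripper_width: 0.0497
grip_force: 20.0
```

```bash
python3 - <<'E'
from h import *
o,q=st();c=eyes.camera("wrist");cv2.imwrite("pics/w5.png",c["img"]);print(proj(c,[.496,.14,.04]),proj(c,[.496,.14,.086]),proj(c,np.array(o["tcp_pos"])-q[:,2]*.0255))
E
python3 stand.py
```

```text
t 7.03 tcp [0.5018 0.0121 0.2046] F [-0.3 -0.6 -1.2] w 0.0497 g 20.0
tool x [-0.516  0.857  0.001] y [ 0.857  0.516 -0.001] z [-0.001  0.    -1.   ] q [-0.815  0.166  0.749  2.019 -0.134  1.006  0.541]
[[307.79069369  84.93561617]] [[316.18477814  80.69034356]] [[254.30226158 253.32182375]]
[0.49715398 0.14373154] 0.1088334789069549 113
[0.49712595 0.14371318] 0.10885146745640989 121
[0.49712222 0.14370012] 0.10884126223409148 121
brass [296  60] [332  97] pred base [[311.41161991  80.20424107]] tip [[320.42116453  75.20681981]]
```

View pics/w5.png

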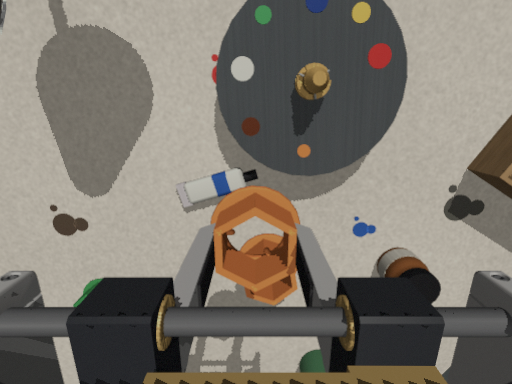

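The stud tip is at (317,76), the in-hand nut's top hexagon centre at about (256,238) and the palette centre at about (311,82). The nut seems off the predicted (254,253), so I'll check its depth and offset.

```bash
python3 - <<'E'
from h import *
o,q=st();c=eyes.camera("wrist");im=c["img"];m=orange(im)
print("tip",cast(c,(317,76),.086),cast(c,(320,75),.086))
for r in(205,220,230,240,250,260): 
    x=np.where(m[r,190:325])[0]+190;print(r,x.min(),x.max(),x)if r==230 else print(r,x.min(),x.max())
col=m[:,256];y=np.where(col[150:320])[0]+150;print("col",y)
v=np.array([(255,190),(297,213),(297,266),(257,287),(216,264),(216,213)])
tp=np.array(o["tcp_pos"])
for dz in(.0255,.0165):
    P=cast(c,v,tp[2]+dz);L=(P-tp)@q;print(dz,(L*1000).round(1).tolist())
E
python3 - <<'E'
import cv2
im=cv2.imread('pics/w5.png');cv2.imwrite('pics/w5c.png',cv2.resize(im[170:320,180:340],None,fx=4,fy=4,interpolation=cv2.INTER_CUBIC))
E
```

```text
t 7.12 tcp [0.5018 0.008  0.2049] F [ 0.8 -0.3 -0.4] w 0.0499 g 20.0
tool x [-0.511  0.859  0.   ] y [ 0.859  0.511 -0.001] z [-0.001 -0.001 -1.   ] q [-0.811  0.166  0.753  2.019 -0.133  1.006  0.544]
tip [[0.49505439 0.13976692 0.086     ]] [[0.49708191 0.14203518 0.086     ]]
205 218 292
220 212 298
230 214 295 [214 215 216 217 218 219 220 221 222 223 224 225 226 227 228 229 230 231
 232 233 283 284 285 286 287 288 289 290 291 292 294 295]
240 213 296
250 214 296
260 215 295
col [186 187 188 189 190 191 192 193 194 195 196 197 198 199 200 201 202 203
 204 205 206 207 208 209 210 211 212 213 214 215 234 235 236 237 238 239
 240 241 242 243 244 245 246 247 248 249 250 251 252 253 254 255 256 257
 258 259 260 261 262 263 264 265 266 267 268 269 270 271 272 273 274 275
 276 277 278 279 280 281 282 283 284 285 286 287 288 289 290 291 292 293
 294 295 296]
0.0255 [[40.2, 0.4, -25.5], [26.3, 25.0, -25.5], [-8.7, 26.5, -25.5], [-23.9, 1.7, -25.5], [-7.4, -23.7, -25.5], [26.2, -22.4, -25.5]]
0.0165 [[37.7, 0.4, -16.5], [22.9, 26.4, -16.5], [-14.2, 28.0, -16.5], [-30.2, 1.8, -16.5], [-12.7, -25.1, -16.5], [22.9, -23.7, -16.5]]
```

View pics/w5c.png

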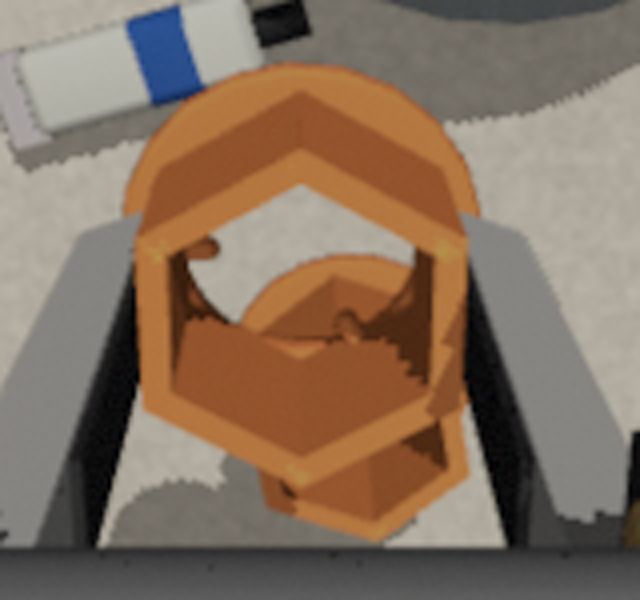

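In the crop, the top-hexagon corners are (300,148), (468,245), (300,483), (142,408) and (138,245). The earlier reading mixed in the lower edge, so the nut is well centred.

```bash
python3 - <<'E'
from h import *
o,q=st();c=eyes.camera("wrist");im=c["img"];tp=np.array(o["tcp_pos"])
v=np.array([(300,148),(468,245),(300,483),(142,408),(138,245)])/4+[180-.4,170-.4]
L=(cast(c,v,tp[2]+.0255)-tp)@q*1000;print(L.round(1).tolist(),"centre x",(L[0,0]+L[2,0])/2,"y",(L[1,1]+L[4,1])/2)
h=cv2.cvtColor(im,cv2.COLOR_BGR2HSV)
b=cv2.inRange(h,(10,90,40),(30,255,255))[55:105,285:340]
cr=cv2.resize(im[45:115,275:355],None,fx=7,fy=7,interpolation=cv2.INTER_CUBIC);cv2.imwrite("pics/stud.png",cr)
t=eyes.camera("top");cv2.imwrite("pics/studtop.png",cv2.resize(t["img"][220:290,103:183],None,fx=7,fy=7,interpolation=cv2.INTER_CUBIC))
E
```

```text
t 7.17 tcp [0.5019 0.007  0.205 ] F [ 0.2 -0.5 -0.9] w 0.0499 g 20.0
tool x [-0.51  0.86 -0.  ] y [ 0.86   0.51  -0.001] z [-0.001 -0.001 -1.   ] q [-0.81   0.165  0.753  2.019 -0.133  1.006  0.544]
[[30.2, 0.2, -25.5], [14.9, 25.3, -25.5], [-26.3, 0.2, -25.5], [-12.7, -24.5, -25.5], [14.9, -24.0, -25.5]] centre x 1.9552879976447386 y 0.6363723012567917
```

View pics/stud.png

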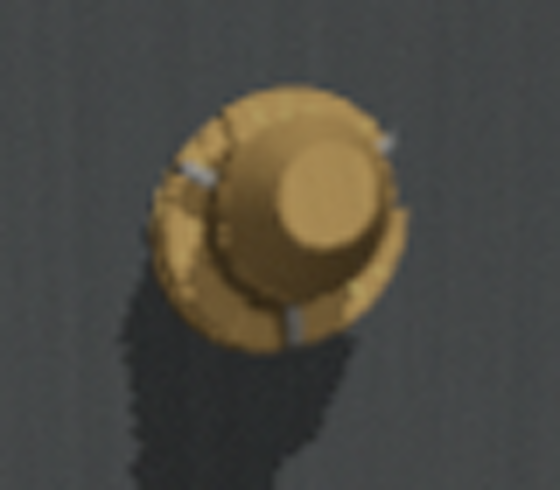

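The stud is clear: tip disc at (328,193), thread crown disc centre about (281,218), and end stops at (197,172), (388,142) and (293,322) in the crop.

```bash
python3 - <<'E'
from h import *
o,q=st();c=eyes.camera("wrist")
f=lambda p:np.array(p)/7+[275-.4,45-.4]
tip=cast(c,f([(328,193)]),.086)[0];print("tip",tip)
e=cast(c,f([(152,235),(410,218),(293,85),(265,352)]),.057)[:,:2];print("thread",circ(e))
cr=circ(e)[0]
s=cast(c,f([(197,172),(388,142),(293,322)]),.058)[:,:2]
for cc in(cr,tip[:2]):print("stops",np.degrees(np.arctan2(*(s-cc).T[::-1])),np.linalg.norm(s-cc,axis=1))
nut=np.array(o["tcp_pos"])+q@[.0017,.0006,0];print("nut now",nut,"yaw",np.degrees(np.arctan2(q[1,1],q[0,1])))
E
```

```text
t 7.28 tcp [0.5021 0.0064 0.2052] F [-0.4  0.2 -1.1] w 0.0497 g 20.0
tool x [-0.509  0.861 -0.   ] y [ 0.861  0.509 -0.001] z [-0. -0. -1.] q [-0.809  0.165  0.754  2.019 -0.133  1.006  0.543]
tip [0.49763874 0.14346674 0.086     ]
thread (array([0.49730029, 0.14275493]), np.float64(0.01960415757998567))
stops [-176.4373913    66.19029268  -49.38804528] [0.01517836 0.01905522 0.01498097]
stops [-173.90053902   66.26019697  -52.08317913] [0.01557566 0.01826736 0.01531797]
nut now [0.50170463 0.00821483 0.20524767] yaw 30.575959269761327
```

Everything in the wrist frame agrees: stud axis at about (0.4975, 0.1433), and stops at about 66.5° (mod 120), so the entries centre at about 48.5° (mod 120). The teeth are now at 90.6°, over a crown. I'll pre-turn 20° anticlockwise and go above the stud.

>>> send_rows(commands=[{"dp":[0.14,0.075,0],"rot":[0,0,-0.2]},{"dp":[0.28,0.15,0],"rot":[0,0,-0.45]},{"dp":[0.395,0.217,0],"rot":[0,0,-0.667]},{"dp":[0.395,0.217,0],"rot":[0,0,-0.667]},{"dp":[0.395,0.217,0],"rot":[0,0,-0.667]}])

```text
time_s: 7.95
tcp_pos: [0.4979, 0.1415, 0.2054]
eef_rot: [0.337, 0.941, -0.0, -0.0]
force: [-0.9, 0.2, -0.2]
gripper_width: 0.05
grip_force: 20.0
```

```bash
cat > nut.py <<'E'
from h import *
import sys
S=np.array([.4975,.1433])
o,q=st();n=np.array(o["tcp_pos"])+q@[.0018,.0006,0]
print("yaw",np.degrees(np.arctan2(q[1,1],q[0,1])).round(1),"tooth",(np.degrees(np.arctan2(q[1,1],q[0,1]))+60).round(1),"err mm",((S-n[:2])*1000).round(2),"dp",(q.T@np.r_[S-n[:2],0]/.3).round(4),"nut h above palette mm",((n[2]-.0105-.04)*1000).round(2))
E
python3 nut.py
```

```text
t 7.95 tcp [0.4979 0.1415 0.2054] F [-0.9  0.2 -0.2] w 0.05 g 20.0
tool x [-0.772  0.635 -0.   ] y [ 0.635  0.772 -0.001] z [-0. -0. -1.] q [-0.945  0.185  0.621  1.983 -0.126  1.011  0.618]
yaw 50.6 tooth 110.6 err mm [0.61 0.16] dp [-0.0012  0.0017 -0.    ] nut h above palette mm 154.85
```

Aligned within 1 mm. I'll descend to just above the tip, then further with force checks.

>>> send_rows(commands=[{"dp":[0,0.002,0.12],"rot":[0,0,0]},{"dp":[0,0.002,0.24],"rot":[0,0,0]},{"dp":[0,0.002,0.35],"rot":[0,0,0]},{"dp":[0,0.002,0.35],"rot":[0,0,0]}])

```text
time_s: 8.45
tcp_pos: [0.4971, 0.1412, 0.0991]
eef_rot: [0.338, 0.941, -0.002, -0.001]
force: [0.4, -0.4, 1.1]
gripper_width: 0.0496
grip_force: 20.0
```

>>> send_rows(commands=[{"dp":[0,0,0.02],"rot":[0,0,0]},{"dp":[0,0,0.04],"rot":[0,0,0]},{"dp":[0,0,0.06],"rot":[0,0,0]},{"dp":[0,0,0.06],"rot":[0,0,0]}])

```text
time_s: 8.95
tcp_pos: [0.498, 0.1432, 0.0823]
eef_rot: [0.336, 0.942, -0.0, -0.0]
force: [-0.2, 0.1, 0.0]
gripper_width: 0.0498
grip_force: 20.0
```

```bash
python3 nut.py
```

```text
t 8.95 tcp [0.498  0.1432 0.0823] F [-0.2  0.1  0. ] w 0.0498 g 20.0
tool x [-0.774  0.633  0.   ] y [ 0.633  0.774 -0.   ] z [-0. -0. -1.] q [-0.861  0.369  0.555  2.091 -0.282  0.753  0.756]
yaw 50.7 tooth 110.7 err mm [ 0.51 -1.55] dp [-0.0046 -0.0029  0.    ] nut h above palette mm 31.84
```

>>> send_rows(commands=[{"dp":[-0.002,-0.0015,0.012],"rot":[0,0,0]},{"dp":[-0.002,-0.0015,0.024],"rot":[0,0,0]},{"dp":[-0.002,-0.0015,0.036],"rot":[0,0,0]},{"dp":[-0.002,-0.0015,0.036],"rot":[0,0,0]}])

```text
time_s: 9.45
tcp_pos: [0.4982, 0.1425, 0.0714]
eef_rot: [0.336, 0.942, -0.0, -0.0]
force: [0.0, 0.2, -0.9]
gripper_width: 0.0498
grip_force: 20.0
```

```bash
python3 nut.py
```

```text
t 9.45 tcp [0.4982 0.1425 0.0714] F [ 0.   0.2 -0.9] w 0.0498 g 20.0
tool x [-0.774  0.634  0.   ] y [ 0.634  0.774 -0.   ] z [-0. -0. -1.] q [-0.849  0.387  0.544  2.098 -0.297  0.731  0.771]
yaw 50.7 tooth 110.7 err mm [ 0.35 -0.78] dp [-0.0025 -0.0013  0.    ] nut h above palette mm 20.9
```

>>> send_rows(commands=[{"dp":[-0.001,-0.001,0.01],"rot":[0,0,0]},{"dp":[-0.001,-0.001,0.02],"rot":[0,0,0]},{"dp":[-0.001,-0.001,0.024],"rot":[0,0,0]},{"dp":[-0.001,-0.001,0.024],"rot":[0,0,0]}])

```text
time_s: 9.95
tcp_pos: [0.4983, 0.1421, 0.0644]
eef_rot: [0.336, 0.942, -0.0, -0.0]
force: [-0.6, 0.3, -1.5]
gripper_width: 0.0499
grip_force: 20.0
```

>>> send_rows(commands=[{"dp":[0,0,0.004],"rot":[0,0,0]},{"dp":[0,0,0.008],"rot":[0,0,0]},{"dp":[0,0,0.008],"rot":[0,0,0]}])

```text
time_s: 10.32
tcp_pos: [0.4985, 0.1422, 0.0624]
eef_rot: [0.336, 0.942, 0.0, 0.0]
force: [-2.6, -1.3, 7.3]
gripper_width: 0.0497
grip_force: 20.0
```

```bash
python3 nut.py
```

```text
t 10.32 tcp [0.4985 0.1422 0.0624] F [-2.6 -1.3  7.3] w 0.0497 g 20.0
tool x [-0.774  0.634  0.   ] y [0.634 0.774 0.   ] z [ 0.  0. -1.] q [-0.839  0.402  0.535  2.103 -0.311  0.712  0.783]
yaw 50.7 tooth 110.7 err mm [ 0.   -0.52] dp [-0.0011 -0.0013 -0.    ] nut h above palette mm 11.86
```

Contact on the crowns at 11.9 mm with about 7 N. Now I'll turn anticlockwise in steps.

>>> send_rows(commands=[{"dp":[0.001,0,0],"rot":[0,0,-0.25]},{"dp":[0.001,0,0],"rot":[0,0,-0.5]},{"dp":[0.001,0,0],"rot":[0,0,-0.5]}])

```text
time_s: 10.7
tcp_pos: [0.4985, 0.1424, 0.0624]
eef_rot: [0.211, 0.978, 0.0, 0.0]
force: [-0.1, 0.2, 5.5]
gripper_width: 0.0501
grip_force: 20.0
```

```bash
python3 nut.py
```

```text
t 10.7 tcp [0.4985 0.1424 0.0624] F [-0.1  0.2  5.5] w 0.0501 g 20.0
tool x [-0.911  0.412 -0.   ] y [0.412 0.911 0.001] z [ 0.001  0.001 -1.   ] q [-0.786  0.39   0.467  2.1   -0.267  0.706  1.001]
yaw 65.7 tooth 125.7 err mm [ 0.36 -0.41] dp [-0.0017 -0.0007 -0.    ] nut h above palette mm 11.92
```

>>> send_rows(commands=[{"dp":[0,0.001,0],"rot":[0,0,-0.25]},{"dp":[0,0.001,0],"rot":[0,0,-0.5]},{"dp":[0,0.001,0],"rot":[0,0,-0.5]}])

```text
time_s: 11.08
tcp_pos: [0.4986, 0.1427, 0.0623]
eef_rot: [0.082, 0.997, 0.0, 0.0]
force: [-0.9, 1.1, 6.4]
gripper_width: 0.0501
grip_force: 20.0
```

```bash
python3 nut.py
```

```text
t 11.07 tcp [0.4986 0.1427 0.0623] F [-0.9  1.1  6.4] w 0.0501 g 20.0
tool x [-0.987  0.163 -0.   ] y [0.163 0.987 0.001] z [ 0.001  0.    -1.   ] q [-0.734  0.381  0.401  2.097 -0.227  0.703  1.222]
yaw 80.6 tooth 140.6 err mm [ 0.57 -0.26] dp [-0.002  -0.0006  0.    ] nut h above palette mm 11.85
```

>>> send_rows(commands=[{"dp":[0,0,0],"rot":[0,0,-0.25]},{"dp":[0,0,0],"rot":[0,0,-0.5]},{"dp":[0,0,0],"rot":[0,0,-0.5]}])

```text
time_s: 11.45
tcp_pos: [0.4984, 0.1427, 0.0622]
eef_rot: [-0.048, 0.999, 0.0, 0.0]
force: [-0.9, 1.7, 4.4]
gripper_width: 0.0501
grip_force: 20.0
```

>>> send_rows(commands=[{"dp":[0,0,0],"rot":[0,0,-0.1]},{"dp":[0,0,0],"rot":[0,0,-0.2]},{"dp":[0,0,0],"rot":[0,0,-0.2]}])

```text
time_s: 11.82
tcp_pos: [0.4979, 0.1426, 0.0619]
eef_rot: [-0.1, 0.995, -0.0, -0.0]
force: [-0.0, 0.6, -0.9]
gripper_width: 0.0499
grip_force: 20.0
```

```bash
python3 nut.py
```

```text
t 11.82 tcp [0.4979 0.1426 0.0619] F [-0.   0.6 -0.9] w 0.0499 g 20.0
tool x [-0.98  -0.198  0.001] y [-0.198  0.98   0.   ] z [-0.001 -0.    -1.   ] q [-0.661  0.371  0.311  2.094 -0.173  0.701  1.533]
yaw 101.4 tooth 161.4 err mm [1.45 0.45] dp [-0.005   0.0005 -0.    ] nut h above palette mm 11.36
```

The vertical force vanished at tooth angle 161° — that's the entry edge, as predicted. I'll go another 4° and then ease down.

>>> send_rows(commands=[{"dp":[0,0,0],"rot":[0,0,-0.13]},{"dp":[0,0,0.006],"rot":[0,0,-0.13]},{"dp":[0,0,0.012],"rot":[0,0,-0.13]},{"dp":[0,0,0.012],"rot":[0,0,-0.13]}])

```text
time_s: 12.32
tcp_pos: [0.4979, 0.1427, 0.0582]
eef_rot: [-0.135, 0.991, -0.0, -0.0]
force: [-1.1, 2.5, -2.8]
gripper_width: 0.0497
grip_force: 20.0
```

```bash
python3 nut.py
```

```text
t 12.32 tcp [0.4979 0.1427 0.0582] F [-1.1  2.5 -2.8] w 0.0497 g 20.0
tool x [-0.964 -0.267  0.001] y [-0.267  0.964  0.   ] z [-0.001 -0.    -1.   ] q [-0.646  0.376  0.292  2.095 -0.166  0.693  1.597]
yaw 105.5 tooth 165.5 err mm [1.51 0.49] dp [-0.0053  0.0002 -0.    ] nut h above palette mm 7.65
```

>>> send_rows(commands=[{"dp":[0,0.001,0.006],"rot":[0,0,0]},{"dp":[0,0.001,0.012],"rot":[0,0,0]},{"dp":[0,0.001,0.016],"rot":[0,0,0]},{"dp":[0,0.001,0.016],"rot":[0,0,0]}])

```text
time_s: 12.82
tcp_pos: [0.4982, 0.1428, 0.0537]
eef_rot: [-0.136, 0.991, -0.0, 0.0]
force: [0.3, -1.0, 1.1]
gripper_width: 0.0498
grip_force: 20.0
```

```bash
python3 nut.py
```

```text
t 12.82 tcp [0.4982 0.1428 0.0537] F [ 0.3 -1.   1.1] w 0.0498 g 20.0
tool x [-0.963 -0.269  0.   ] y [-0.269  0.963 -0.   ] z [ 0. -0. -1.] q [-0.643  0.383  0.289  2.097 -0.17   0.683  1.601]
yaw 105.6 tooth 165.6 err mm [1.16 0.45] dp [-0.0041  0.0004 -0.    ] nut h above palette mm 3.21
```

The nut has dropped 9 mm into the entries (3.2 mm). Now I'll turn clockwise, following the 20 mm/turn pitch.

>>> send_rows(commands=[{"dp":[0,0,0.001],"rot":[0,0,0.25]},{"dp":[0,0,0.0025],"rot":[0,0,0.5]},{"dp":[0,0,0.0025],"rot":[0,0,0.5]}])

```text
time_s: 13.2
tcp_pos: [0.4985, 0.1431, 0.0531]
eef_rot: [-0.005, 1.0, 0.0, 0.0]
force: [0.7, -0.1, 3.3]
gripper_width: 0.0499
grip_force: 20.0
```

```bash
python3 nut.py
```

```text
t 13.2 tcp [0.4985 0.1431 0.0531] F [ 0.7 -0.1  3.3] w 0.0499 g 20.0
tool x [-1.    -0.011 -0.001] y [-0.011  1.     0.   ] z [ 0.001  0.    -1.   ] q [-0.696  0.391  0.354  2.1   -0.211  0.682  1.379]
yaw 90.6 tooth 150.6 err mm [ 0.81 -0.34] dp [-0.0027 -0.0012  0.    ] nut h above palette mm 2.63
```

>>> send_rows(commands=[{"dp":[0,0,0.0013],"rot":[0,0,0.25]},{"dp":[0,0,0.0027],"rot":[0,0,0.5]},{"dp":[0,0,0.0027],"rot":[0,0,0.5]}])

```text
time_s: 13.58
tcp_pos: [0.4983, 0.143, 0.0522]
eef_rot: [0.124, 0.992, -0.0, 0.0]
force: [-0.5, -0.3, 2.0]
gripper_width: 0.0496
grip_force: 20.0
```

```bash
python3 nut.py; python3 -c "
from h import *
print(status.get_obs()['wrist_torque'])"
```

```text
t 13.57 tcp [0.4983 0.143  0.0522] F [-0.5 -0.3  2. ] w 0.0496 g 20.0
tool x [-0.969  0.245 -0.   ] y [0.245 0.969 0.   ] z [ 0. -0. -1.] q [-0.747  0.401  0.418  2.104 -0.253  0.684  1.162]
yaw 75.8 tooth 135.8 err mm [ 0.75 -0.77] dp [-0.0031 -0.0019  0.    ] nut h above palette mm 1.72
[-0.00814177 -0.02247471  0.00058014]
```

>>> send_rows(commands=[{"dp":[0,0,0.0013],"rot":[0,0,0.25]},{"dp":[0,0,0.0027],"rot":[0,0,0.5]},{"dp":[0,0,0.0027],"rot":[0,0,0.5]}])

```text
time_s: 13.95
tcp_pos: [0.4982, 0.143, 0.0513]
eef_rot: [0.251, 0.968, -0.0, 0.0]
force: [-0.2, -0.1, 4.5]
gripper_width: 0.0499
grip_force: 20.0
```

>>> send_rows(commands=[{"dp":[0,0,0.0011],"rot":[0,0,0.2]},{"dp":[0,0,0.0022],"rot":[0,0,0.4]},{"dp":[0,0,0.0022],"rot":[0,0,0.4]}])

```text
time_s: 14.32
tcp_pos: [0.4982, 0.143, 0.0507]
eef_rot: [0.351, 0.936, -0.0, 0.0]
force: [0.1, -0.3, 4.7]
gripper_width: 0.0499
grip_force: 20.0
```

```bash
python3 nut.py; python3 -c "
from h import *
print(status.get_obs()['wrist_torque'])"
```

```text
t 14.32 tcp [0.4982 0.143  0.0507] F [ 0.1 -0.3  4.7] w 0.0499 g 20.0
tool x [-0.754  0.657 -0.   ] y [ 0.657  0.754 -0.   ] z [ 0. -0. -1.] q [-0.841  0.425  0.537  2.11  -0.337  0.69   0.774]
yaw 48.9 tooth 108.9 err mm [ 0.27 -1.29] dp [-0.0035 -0.0027  0.    ] nut h above palette mm 0.2
[-0.11684446 -0.01215722 -0.06380817]
```

>>> send_rows(commands=[{"dp":[0,0,0.0008],"rot":[0,0,0.15]},{"dp":[0,0,0.0013],"rot":[0,0,0.3]},{"dp":[0,0,0.0013],"rot":[0,0,0.3]}])

```text
time_s: 14.7
tcp_pos: [0.4984, 0.143, 0.0505]
eef_rot: [0.423, 0.906, 0.0, 0.0]
force: [-0.5, -0.4, 6.7]
gripper_width: 0.0498
grip_force: 20.0
```

```bash
python3 nut.py; python3 -c "
from h import *
print(status.get_obs()['wrist_torque'])"
```

```text
t 14.7 tcp [0.4984 0.143  0.0505] F [-0.5 -0.4  6.7] w 0.0498 g 20.0
tool x [-0.642  0.767 -0.   ] y [0.767 0.642 0.   ] z [ 0.  0. -1.] q [-0.872  0.434  0.578  2.111 -0.367  0.693  0.647]
yaw 39.9 tooth 99.9 err mm [-0.16 -1.45] dp [-0.0034 -0.0035 -0.    ] nut h above palette mm -0.05
[-0.17608515  0.10595221 -0.0515338 ]
```

>>> send_rows(commands=[{"dp":[0,0,0],"rot":[0,0,0.12]},{"dp":[0,0,0],"rot":[0,0,0.25]},{"dp":[0,0,0],"rot":[0,0,0.25]}])

```text
time_s: 15.08
tcp_pos: [0.4983, 0.143, 0.0504]
eef_rot: [0.482, 0.876, 0.0, 0.0]
force: [-0.1, 0.1, 6.7]
gripper_width: 0.0498
grip_force: 20.0
```

```bash
python3 nut.py; python3 -c "
from h import *
print(status.get_obs()['wrist_torque'])"
```

```text
t 15.07 tcp [0.4983 0.143  0.0504] F [-0.1  0.1  6.7] w 0.0498 g 20.0
tool x [-0.536  0.844 -0.   ] y [0.844 0.536 0.   ] z [ 0.  0. -1.] q [-0.898  0.442  0.612  2.113 -0.393  0.698  0.541]
yaw 32.4 tooth 92.4 err mm [-0.38 -1.5 ] dp [-0.0035 -0.0038 -0.    ] nut h above palette mm -0.05
[-0.20489229  0.10916165 -0.0806825 ]
```

>>> send_rows(commands=[{"dp":[0,0,0],"rot":[0,0,0.13]},{"dp":[0,0,0],"rot":[0,0,0.27]},{"dp":[0,0,0],"rot":[0,0,0.27]}])

```text
time_s: 15.45
tcp_pos: [0.4983, 0.143, 0.0504]
eef_rot: [0.542, 0.84, 0.0, 0.0]
force: [-0.7, -0.1, 7.0]
gripper_width: 0.0497
grip_force: 20.0
```

```bash
python3 nut.py; python3 -c "
from h import *
print(status.get_obs()['wrist_torque'])"
```

```text
t 15.45 tcp [0.4983 0.143  0.0504] F [-0.7 -0.1  7. ] w 0.0497 g 20.0
tool x [-0.412  0.911  0.   ] y [0.911 0.412 0.   ] z [ 0.  0. -1.] q [-0.926  0.452  0.65   2.114 -0.421  0.703  0.427]
yaw 24.3 tooth 84.3 err mm [-0.64 -1.56] dp [-0.0039 -0.0041 -0.    ] nut h above palette mm -0.08
[-0.11242453  0.17458605 -0.08046304]
```

The nut is home: height holds at 0 over the last 17°, 81° on from the drop, with a torque of only 0.08 N·m. I'll release and lift straight off.

>>> send_rows(commands=[{"dp":[0,0,-0.001],"rot":[0,0,0]},{"dp":[0,0,-0.001],"rot":[0,0,0]},{"dp":[0,0,-0.001],"rot":[0,0,0]},{"dp":[0,0,-0.001],"rot":[0,0,0]},{"dp":[0,0,-0.001],"rot":[0,0,0]}], fingers=0.8)

```text
time_s: 16.08
tcp_pos: [0.4981, 0.1429, 0.0505]
eef_rot: [0.545, 0.839, -0.0, -0.0]
force: [0.0, -0.0, 0.6]
gripper_width: 0.0843
grip_force: 0.0
```

>>> send_rows(commands=[{"dp":[0,0,-0.08],"rot":[0,0,0]},{"dp":[0,0,-0.2],"rot":[0,0,0]},{"dp":[0,0,-0.35],"rot":[0,0,0]},{"dp":[0,0,-0.5],"rot":[0,0,0]},{"dp":[0,0,-0.5],"rot":[0,0,0]}])

```text
time_s: 16.7
tcp_pos: [0.4996, 0.1435, 0.2033]
eef_rot: [0.544, 0.839, 0.002, 0.001]
force: [0.7, -0.0, -0.5]
gripper_width: 0.0844
grip_force: 0.0
```

```bash
python3 - <<'E'
from h import *
st()
a=eyes.camera("wrist");b=eyes.camera("scene")
u,v=proj(a,[.4975,.143,.05])[0].astype(int);print(u,v)
y0=min(max(v-75,0),234);A=cv2.resize(a["img"][y0:y0+150,u-95:u+95],(380,300),interpolation=cv2.INTER_CUBIC)
B=cv2.resize(b["img"][85:185,215:342],(381,300),interpolation=cv2.INTER_CUBIC)
cv2.imwrite("pics/end.png",np.hstack([A,B]))
E
```

```text
t 16.7 tcp [0.4996 0.1435 0.2033] F [ 0.7 -0.  -0.5] w 0.0844 g 0.0
tool x [-0.407  0.913  0.001] y [0.913 0.407 0.005] z [ 0.004  0.003 -1.   ] q [-1.104  0.215  0.816  1.991 -0.187  1.005  0.22 ]
252 181
```

View pics/end.png

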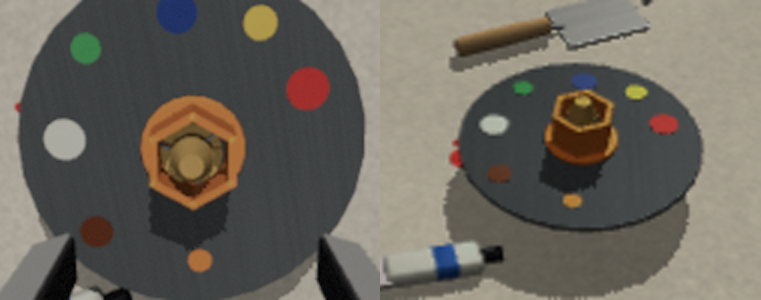

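Both views show the nut (left about (193,150), right about (582,125)) upright and flush on the palette, and the gripper is clear. I'm handing in.

```bash
python3 -c "
from cell import job
print(job.hand_in())"
```

```text
the job is handed in; nothing more can be done
None
```

The orange nut is threaded on the stud and sits flush on the palette; the gripper let go and backed off, nothing else was touched, and the job was handed in at about 17 s.

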